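# Sort two plaster moulds into the pass and reject bays

### The job

Put each tagged plaster mould into the bay whose roof bears the same mark as its tag (disc: pass, bar: reject), lengthwise, tag up, and slide it gently home until it butts on the stop hidden deep inside and has pushed the feeler in. The stops are set differently every time, so feel for them and do not ram the moulds, and leave the untagged mould, the bowl, the brush and the jar where they are.

Things in the scene. Friction and masses are not known exactly. Their poses are not given: they have to be found in the camera images.
- mould_disc_center (a point): plaster casting mould: off-white block 120 mm long (its x), 54 wide (y), 50 high (z), 0.36 kg, dark seam round it; it chips if pressed on a bay with over 45 N. On top a dark steel tag: a DISC of 40 mm: passed. Point at the block's centre, 25 mm above its underside.
- mould_bar_center (a point): plaster casting mould: off-white block 120 mm long (its x), 54 wide (y), 50 high (z), 0.36 kg, dark seam round it; it chips if pressed on a bay with over 45 N. On top a dark steel tag: a BAR, 50 x 12 mm, lengthwise: reject. Point at the block's centre, 25 mm above its underside.
- bay_disc: Pass bay, plywood, fixed, no floor: two walls 12 mm thick, 130 high, 64 apart inside, and a roof (underside 130, top 142 mm up), all running 190 mm in from the mouth, which faces the robot's right (-y). A dark steel disc (56 mm) lies on the roof's front. Origin: middle of the mouth at table height; x points into the bay, y across, z up. Inside, unseen, is a stop (see tell_disc).
- bay_bar: Reject bay, plywood, fixed, no floor: two walls 12 mm thick, 130 high, 64 apart inside, and a roof (underside 130, top 142 mm up), all running 190 mm in from the mouth, which faces the robot's right (-y). A dark steel bar (70 x 17 mm) lies on the roof's front. Origin: middle of the mouth at table height; x points into the bay, y across, z up. Inside, unseen, is a stop (see tell_bar).
- tell_disc (a joint): Feeler of the pass bay's stop plate (0-65 mm high), which is set 128 to 148 mm in from the mouth, differently each time, unreported. Plunger, 13-43 mm up, 8 mm proud of the plate towards the mouth. 0 m = out; 0.008 m = mould butts on the plate. Spring 0.25 N, too weak to push the mould back. Its pointer rises through a slot in the roof's rear to 169 mm up and moves with it.
- tell_bar (a joint): The same feeler on the stop plate of the reject bay, also 128 to 148 mm in, set separately. 0 m = out, 0.008 m = mould butts on the plate. A mould that is home has its near end 8 to 28 mm inside the mouth, where gripping fingers or an upright gripper do not fit; a closed finger tip, tool leaning about 40 degrees so that its tip points into the bay, can push it there.
- mould_plain_center (a point): a bystander: the same kind of block, 120 x 54 x 50 mm, with no tag on top; not inspected yet. Point at its centre.
- bowl: bystander: blue ceramic bowl, 100 mm across, 50 mm high; origin under its middle
- brush: bystander: brush with a wooden handle, 170 mm, lying on the table between the bays
- jar: bystander: terracotta jar with a black lid, 50 mm across, 60 mm high, to the right of the bays' mouths; origin under its middle
There are look-alikes about, which are no part of the job. What is shaped like the bay_disc but turquoise is not meant. What is shaped like the bay_bar but yellow is not meant.

How it is judged:
By the outcome, as a careful person would: the job done as asked, in the order asked, and still so for the second after the job is handed in, with the robot touching nothing.
It also fails if it takes over 72 s, if anything falls off the work surface, if the arm or the gripper's body presses on something with over 40 N, if the wrist force passes 120 N, or if a joint passes its speed limit or range.

### The arm

A 7-joint arm with a two-finger parallel gripper is mounted at the origin on the work surface. World frame = base frame: x ahead of the robot, y to its left, z up, the work surface at z = 0. Lengths are in m, angles in rad, forces in N, time in s.
With the tool pointing down it reaches from about 0.425 to 0.95 m from the base axis. Payload 4.7 kg.
Tool frame: the origin (TCP) lies between the finger pads; the fingertips stand 25 mm ahead of it and the grasp point (between the pads) lies 6 mm ahead of it; x points along the fingers, z is the direction in which the jaws open and shut, and the axes are right-handed (so a half turn about x gives the same grasp; the last joint's range is limited). The gripper opens to 85 mm and grips with 20 to 120 N. Pads are 22 mm wide; open, the fingers measure 114 mm over their backs; the gripper's body (76 mm by 85 mm) begins 54 mm behind the grasp point. The pads swing forward as they close: fully open they stand 13 mm farther back than shut.
Start: joints at [1.134, 0.469, -0.049, 1.532, 0.024, 1.141, -0.082], TCP at [0.268, -0.62, 0.256] pointing down, gripper open.
Joint ranges: [-2.59, 2.59], [-0.33, 1.99], [-1.39, 1.29], [0.1, 2.45], [-1.04, 4.18], [0.21, 1.99], [-2.66, 2.66]. Speed limits (rad/s): [2.57, 2.57, 3.14, 3.14, 3.14, 3.14, 3.14].

### API

Orientations are given as a 3x3 rotation matrix whose columns are the frame's x, y, z axes.
In Python, from rig import * gives the robot as it stands. Calls block until the motion is done:
- movep(position, orientation): joint-space move of the TCP to a pose.
- move_l(position, attitude=None, feed=0.15, until_force=None): straight line of the TCP; attitude=None keeps the orientation; feed is the mean speed in m/s. With until_force (N) it stops when the force on the tool has changed by that much, and returns True; else False.
- move_joints(angles): joint-space move.
- command_gripper(opening, newtons=None): finger opening in m; newtons is the grip in N (None keeps the last); returns when the fingers have stopped.
- sleep(seconds).
- inverse_kinematics(position, orientation): joint angles nearest the present ones, or None.
- sense(): the state.
- camera(name): name is "scene" or "top" or "wrist"; returns (picture, depth): 480x640x3 uint8, red, green, blue; 480x640 float32, m along the optical axis (not along the pixel's ray), 0 where there is no reading.
- camera_params(name): a dict with "K" (3x3 intrinsics, pixels), "position" and "rotation" of the camera in the world; the wrist camera has in their place "tool_from_camera" (4x4, takes a point from camera to tool coordinates, whose origin is the TCP and whose axes are the tool frame's). Camera axes: x right, y down, z forward; pixel columns grow to the right and rows downward; lengths in m; the calibration is good to about 2 mm. A picture is of the moment at which its call begins: read the wrist's pose just before it. camera_params takes no time and is no camera call.
A pose or a line that the arm cannot do raises Unreachable and nothing moves.
- finish_job(): hands the job in, once; it reports no verdict.
The state is a dict: "time_s": time; "joint_pos": joint angles; "qd": joint speeds; "joint_efforts": joint torques, N m; "position": TCP position; "tcp_rot": TCP orientation; "wrist_force": force on the tool from outside, world axes, zero at the start; "ft_torque": the same for the moment, N m; "finger_gap": finger opening in m.
Only numpy, scipy, OpenCV 4.12 (cv2) and the standard library are available. Lean on these libraries where they do the work, as an engineer would, in place of code of your own. Each camera call takes 0.05 s, during which the arm holds its last target.

## Working session

There is one attempt and no reset: what is moved stays moved. The work goes in short steps, each a Python script; the robot and the scene stay as the last script left them, time stands still between calls to the robot, and variables do not carry over. Pictures are saved under pics/ and viewed, and the job is handed in when it is done.

```bash
ls; mkdir -p pics
python3 - <<'E'
from rig import *
import cv2,numpy as np
s=sense();print(s['time_s'],s['position'],s['tcp_rot'],s['finger_gap'],s['wrist_force'])
for n in("top","scene","wrist"):
    p,d=camera(n);np.savez(f'/tmp/{n}0.npz',p=p,d=d)
    cv2.imwrite(f'pics/{n}0.png',p[:,:,::-1]);c=camera_params(n);print(n,c)
E
```

```text
pics
0.0 [ 0.26747689 -0.61913197  0.25522932] [[-8.72529810e-04  9.17995936e-01  3.96588829e-01]
 [ 1.81380143e-03  3.96589781e-01 -9.17994148e-01]
 [-9.99997974e-01 -8.16438752e-05 -2.01109874e-03]] 0.08505030923713569 [0.12123375 0.11224447 0.8594899 ]
top {'K': array([[516.35087373,   0.        , 326.12354578],
       [  0.        , 516.35087373, 237.07323315],
       [  0.        ,   0.        ,   1.        ]]), 'position': array([0.25008324, 0.0084548 , 1.14074397]), 'rotation': array([[ 0.00602623, -0.98300582,  0.18347544],
       [-0.99996838, -0.00497176,  0.00620666],
       [-0.00518899, -0.18350704, -0.9830047 ]])}
scene {'K': array([[493.05705876,   0.        , 317.6191973 ],
       [  0.        , 493.05705876, 233.02659184],
       [  0.        ,   0.        ,   1.        ]]), 'position': array([ 1.37877514, -0.03318455,  0.73030647]), 'rotation': array([[ 0.0403604 ,  0.59373854, -0.80364519],
       [ 0.99914199, -0.01650353,  0.03798565],
       [ 0.00929056, -0.80448877, -0.5938952 ]])}
wrist {'K': array([[403.85592758,   0.        , 318.94075302],
       [  0.        , 403.85592758, 237.31275228],
       [  0.        ,   0.        ,   1.        ]]), 'tool_from_camera': array([[-3.59063535e-04, -2.66000449e-01,  9.63972838e-01,
        -1.19226380e-01],
       [-8.82574506e-04, -9.63972440e-01, -2.66000668e-01,
         6.85679282e-02],
       [ 9.99999546e-01, -9.46288992e-04,  1.11362136e-04,
         4.94857608e-04],
       [ 0.00000000e+00,  0.00000000e+00,  0.00000000e+00,
         1.00000000e+00]])}
```

View pics/top0.png

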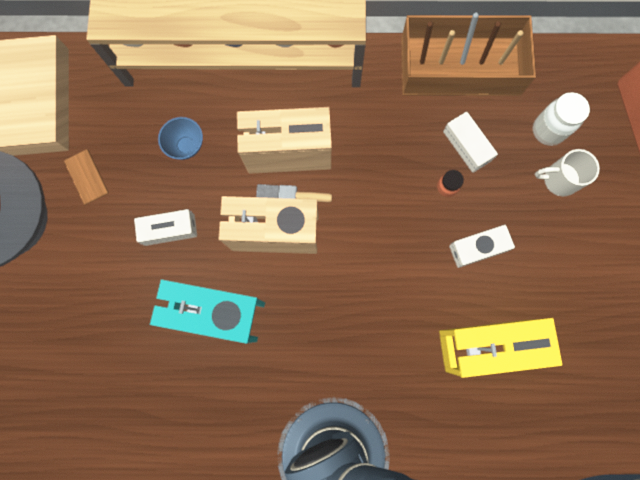

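View pics/scene0.png

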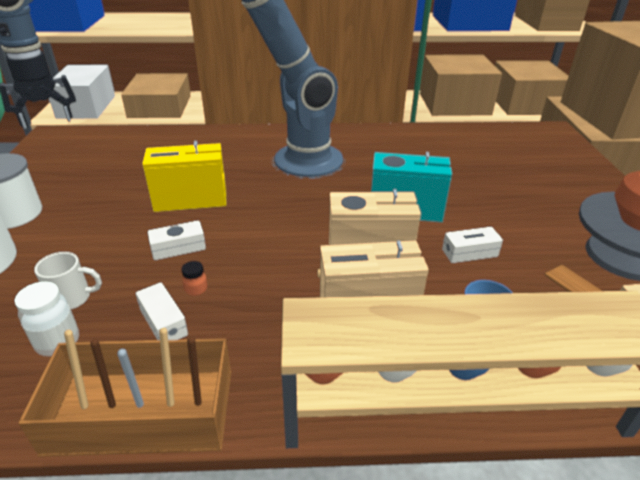

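View pics/wrist0.png

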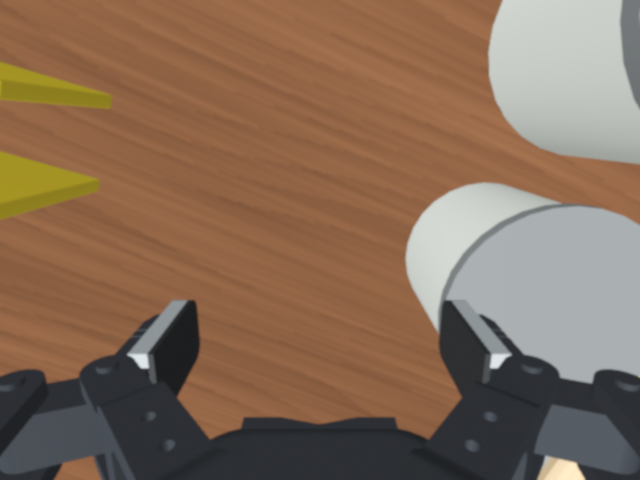

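The top view shows three white blocks: one with a disc at (482,245), one with a bar at (165,227) and a plain one at (470,142). The plywood disc bay is at (268,222) and the plywood bar bay at (285,135), both with their mouths facing image right (-y). The look-alikes are the turquoise disc bay (205,312) and the yellow bar bay (505,348). The jar is at (451,181), the bowl at (181,138) and the brush at (290,193). My choices are the disc mould (482,245) and bar mould (165,227), with the plywood bays. Next I'll take close crops and measure.

```bash
cat > vis.py <<'E'
import numpy as np,cv2
from rig import camera_params
def cloud(n,d,t=None):
    c=camera_params(n);K=c['K'];v,u=np.mgrid[:480,:640]
    P=np.stack([(u-K[0,2])/K[0,0]*d,(v-K[1,2])/K[1,1]*d,d],-1)
    return P@c['rotation'].T+c['position']
def ray(n,uv,z):
    c=camera_params(n);K=c['K'];uv=np.atleast_2d(uv).astype(float)
    r=np.stack([(uv[:,0]-K[0,2])/K[0,0],(uv[:,1]-K[1,2])/K[1,1],np.ones(len(uv))],-1)@c['rotation'].T
    return c['position']+r*((z-c['position'][2])/r[:,2])[:,None]
def rectw(P):
    r=cv2.minAreaRect((P[:,:2]*1000).astype(np.float32))
    b=cv2.boxPoints(r)/1000;e=[b[1]-b[0],b[2]-b[1]]
    e=max(e,key=np.linalg.norm);return np.array(r[0])/1000,np.array(sorted(r[1])),np.degrees(np.arctan2(e[1],e[0]))%180
E
python3 - <<'E'
from vis import *
f=np.load('/tmp/top0.npz');p,d=f['p'],f['d'];W=cloud('top',d)
def comp(name,box,zr,white=None):
    x0,y0,x1,y1=box;m=np.zeros((480,640),bool);m[y0:y1,x0:x1]=1
    m&=(W[...,2]>zr[0])&(W[...,2]<zr[1])
    m=m.astype(np.uint8);n,l,st,_=cv2.connectedComponentsWithStats(m)
    k=1+np.argmax(st[1:,4]);m=l==k
    zz=np.median(W[...,2][m])
    cs,_=cv2.findContours(m.astype(np.uint8),cv2.RETR_EXTERNAL,cv2.CHAIN_APPROX_NONE)
    print(name,m.sum(),round(zz,4),*rectw(W[m]), 'mean',W[m].mean(0).round(4))
    return m
comp('disc',(440,215,525,275),(.04,.06))
comp('bar',(125,200,205,255),(.04,.06))
comp('plain',(435,105,505,180),(.04,.06))
comp('baydisc',(205,180,325,260),(.135,.150))
comp('baybar',(225,100,340,185),(.135,.150))
comp('jar',(430,160,470,200),(.05,.07))
comp('bowl',(150,110,210,165),(.04,.06))
comp('turq',(140,270,270,350),(.13,.15))
comp('yel',(430,310,570,385),(.13,.15))
# tags: dark on top
g=p.max(2)
for nm,b,z in(('tagdisc',(470,233,497,256),.05),('tagbar',(148,218,178,232),.05),('roofdisc',(275,203,309,237),.143),('roofbar',(286,121,326,135),.143),):
    x0,y0,x1,y1=b;m=np.zeros((480,640),np.uint8);m[y0:y1,x0:x1]=(g[y0:y1,x0:x1]<90)
    ys,xs=np.nonzero(m);P=ray('top',np.c_[xs,ys],z);print(nm,len(xs),*rectw(P))
a=cv2.resize(p[205:285,430:540],None,fx=3.6,fy=3.6);b=cv2.resize(p[195:275,110:220],None,fx=3.6,fy=3.6)
c=cv2.resize(p[90:260,210:340],None,fx=3,fy=3)
im=np.zeros((600,800,3),np.uint8);im[:288,:396]=a;im[300:588,:396]=b;im[:c.shape[0],400:400+c.shape[1]]=c
cv2.imwrite('pics/crop1.png',im[:,:,::-1])
E
```

```text
disc 1411 0.0503 [ 0.43905124 -0.32371313] [ 54.06892014 121.73271942] 108.53866 mean [ 0.4382 -0.3221  0.0504]
bar 1403 0.0497 [0.47707858 0.36819458] [ 55.41779327 121.09651184] 100.797325 mean [0.4762 0.367  0.0495]
plain 1312 0.05 [ 0.67779736 -0.30875546] [ 55.6414032 120.3599472] 32.589256 mean [ 0.6763 -0.3078  0.0498]
baydisc 3902 0.1422 [0.47134479 0.13018314] [ 89.60150146 190.47503662] 88.50396 mean [0.4702 0.1261 0.1422]
baybar 3617 0.1422 [0.6598642  0.10305744] [ 91.22915649 190.29154968] 93.22556 mean [0.6583 0.0993 0.1421]
jar 344 0.0601 [ 0.58003815 -0.2601438 ] [42.97809601 44.44400406] 133.9692 mean [ 0.579  -0.2594  0.06  ]
bowl 406 0.0482 [0.67736029 0.3419162 ] [97.60155487 99.04817963] 6.9835463 mean [0.6844 0.3486 0.0476]
turq 4238 0.142 [0.29070236 0.249561  ] [ 88.06442261 191.82423401] 79.77559 mean [0.2894 0.2441 0.142 ]
yel 4497 0.142 [ 0.22600645 -0.33053394] [ 88.19940186 193.18600464] 97.02118 mean [ 0.2261 -0.3324  0.142 ]
tagdisc 0 [0. 0.] [0. 0.] 0.0
tagbar 0 [0. 0.] [0. 0.] 0.0
roofdisc 0 [0. 0.] [0. 0.] 0.0
roofbar 0 [0. 0.] [0. 0.] 0.0
```

View pics/crop1.png

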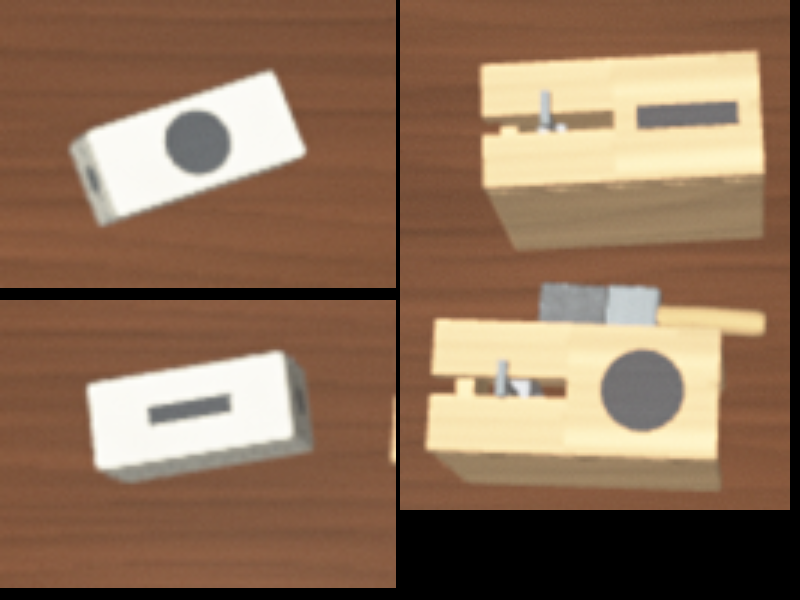

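The crops confirm it: disc tag on the right mould, bar tag on the left mould, and the plywood bays marked to match. Next I'll refine the angles and check whether leaning grasps and pushes can be reached.

```bash
cat > plan.py <<'E'
import numpy as np
from rig import *
def dirv(deg): return np.array([np.cos(np.radians(deg)),np.sin(np.radians(deg)),0])
def R(deg,lean,s=1):
    a=dirv(deg);L=np.radians(lean);x=np.sin(L)*a+np.array([0,0,-np.cos(L)])
    z=s*np.array([a[1],-a[0],0]);return np.c_[x,np.cross(z,x),z]
def tcp(point,Rm,ahead): return np.asarray(point)-ahead*Rm[:,0]
E
python3 - <<'E'
from vis import *
f=np.load('/tmp/top0.npz');p,d=f['p'],f['d'];W=cloud('top',d)
hsv=cv2.cvtColor(p,cv2.COLOR_RGB2HSV)
def edge(box,zr,z):
    x0,y0,x1,y1=box;m=np.zeros((480,640),bool);m[y0:y1,x0:x1]=1
    m&=(W[...,2]>zr[0])&(W[...,2]<zr[1]);m=cv2.morphologyEx(m.astype(np.uint8),cv2.MORPH_OPEN,np.ones((3,3)))
    cs,_=cv2.findContours(m,cv2.RETR_EXTERNAL,cv2.CHAIN_APPROX_NONE);c=max(cs,key=cv2.contourArea)
    h=c[:,0,:];P=ray('top',h,z)[:,:2]
    cen,sz,an=rectw(P);print(cen,sz,an,end=' ')
    for it in range(2):
        a=np.array([np.cos(np.radians(an)),np.sin(np.radians(an))]);b=np.array([-a[1],a[0]])
        q=P-cen;u=q@a;v=q@b;sl=[];of=[]
        for sg in(1,-1):
            k=(v*sg>np.abs(v).max()*0.85)&(np.abs(u)<sz[1]/1000*.42)
            f_=cv2.fitLine(np.c_[u[k],v[k]].astype(np.float32)*1000,cv2.DIST_HUBER,0,.01,.01).ravel()
            sl.append(np.degrees(np.arctan(f_[1]/f_[0])));of.append(f_[3]-f_[2]*f_[1]/f_[0])
        ue=[np.median(u[(u*sg>np.abs(u).max()*.9)&(np.abs(v)<sz[0]/1000*.35)]) for sg in(1,-1)]
        print('slopes',np.round(sl,2),'off',np.round(of,1),'ends',np.round(ue,4),end=' ')
        cen=cen+b*np.mean(of)/1000+a*np.mean(ue);an+=np.mean(sl)
    print('\n  ->',cen.round(4),round(an,2))
edge((440,215,525,275),(.04,.06),.05)
edge((125,200,205,255),(.04,.06),.05)
edge((205,180,325,260),(.135,.150),.142)
edge((225,100,340,185),(.135,.150),.142)
E
python3 - <<'E'
from plan import *
def t(n,pt,deg,lean,ah):
    for s in(1,-1):
        r=R(deg,lean,s);q=inverse_kinematics(tcp(pt,r,ah),r);print(n,lean,s,None if q is None else np.round(q,2))
for L in(0,30,40,50):
    c=np.array([.439,-.3237,.03])-.038*dirv(108.5);t('gd',c,108.5,L,.006)
    m=np.array([.4688,.0352,0]);a=dirv(88.5)
    t('pre',m-.16*a+[0,0,.03],88.5,L,.006);t('ins',m-.045*a+[0,0,.03],88.5,L,.006);t('push',m+.022*a+[0,0,.022],88.5,L,.025)
E
```

```text
[ 0.438125   -0.32231354] [ 54.01067734 121.51618195] 108.7584 slopes [-0.11  0.04] off [ 25.6 -26.3] ends [ 0.0597 -0.0599] slopes [-0.19  0.08] off [ 25.9 -26. ] ends [ 0.0597 -0.0598] 
  -> [ 0.4385 -0.3223] 108.67
[0.47619101 0.36669788] [ 55.72789001 121.66384888] 100.06051 slopes [-0.17  0.04] off [ 26.4 -26.5] ends [ 0.0598 -0.0595] slopes [-0.1  0.1] off [ 26.4 -26.4] ends [ 0.0596 -0.0596] 
  -> [0.4762 0.3668] 99.99
[0.47080219 0.12995009] [ 89.1200943  190.10256958] 88.42164 slopes [-0.06 -0.1 ] off [ 43.3 -43.6] ends [ 0.0939 -0.0941] slopes [ 0.02 -0.02] off [ 43.5 -43.5] ends [ 0.0939 -0.0939] 
  -> [0.4709 0.1298] 88.34
[0.65869293 0.10256121] [ 90.86735535 189.54774475] 93.31557 slopes [0.18 0.15] off [ 44.1 -44.3] ends [ 0.0937 -0.0936] slopes [0.01 0.01] off [ 44.2 -44.2] ends [ 0.0936 -0.0936] 
  -> [0.6588 0.1026] 93.49
gd 0 1 [ 0.87  0.62 -0.36  1.93  0.34  0.66  0.62]
gd 0 -1 [ 0.45  0.6   0.21  1.95 -0.2   0.61 -2.04]
pre 0 1 [ 0.52  0.52 -0.42  2.14  0.4   0.55 -0.23]
pre 0 -1 [-0.5   0.68  0.91  2.2  -0.89  0.69 -2.13]
ins 0 1 [ 0.31  0.52 -0.46  2.17  0.44  
[... 755 characters left out ...]
4]
pre 40 -1 [ 0.49  0.68  0.03  2.01 -0.77  0.99 -2.04]
ins 40 1 [ 0.83  0.74 -0.66  2.1  -0.42  0.64  0.61]
ins 40 -1 [ 0.38  0.64 -0.08  2.13 -0.89  0.83 -2.09]
push 40 1 [ 0.74  0.73 -0.69  2.14 -0.49  0.57  0.57]
push 40 -1 [ 0.32  0.61 -0.14  2.16 -0.95  0.77 -2.13]
gd 50 1 [ 1.06  1.02 -0.49  1.42 -0.05  1.52  0.97]
gd 50 -1 [ 0.67  0.96  0.18  1.45 -0.46  1.6  -1.79]
pre 50 1 [ 1.03  0.86 -0.63  1.93 -0.37  0.93  0.75]
pre 50 -1 [ 0.53  0.76  0.05  1.96 -0.84  1.16 -1.94]
ins 50 1 [ 0.9   0.84 -0.68  2.07 -0.51  0.73  0.75]
ins 50 -1 [ 0.43  0.72 -0.06  2.09 -0.97  0.99 -1.96]
push 50 1 [ 0.83  0.83 -0.71  2.11 -0.59  0.65  0.75]
push 50 -1 [ 0.41  0.7  -0.17  2.14 -1.02  0.9  -2.  ]
```

Run:
```python
from plan import *
import cv2
r=R(108.6,40);c=np.array([.4386,-.3225,.03])-.038*dirv(108.6)
movep(tcp(c+[0,0,.13],r,.006),r)
s=sense();print(s['time_s'],s['position'],s['wrist_force']);p,d=camera('wrist')
cv2.imwrite('pics/w1.png',p[:,:,::-1]);np.savez('/tmp/w1.npz',p=p,d=d,pos=s['position'],rot=s['tcp_rot'])
```

```text
1.4083 [ 0.45141747 -0.36335124  0.16466348] [-0.57500925  0.27390693 -0.47888662]
```

View pics/w1.png

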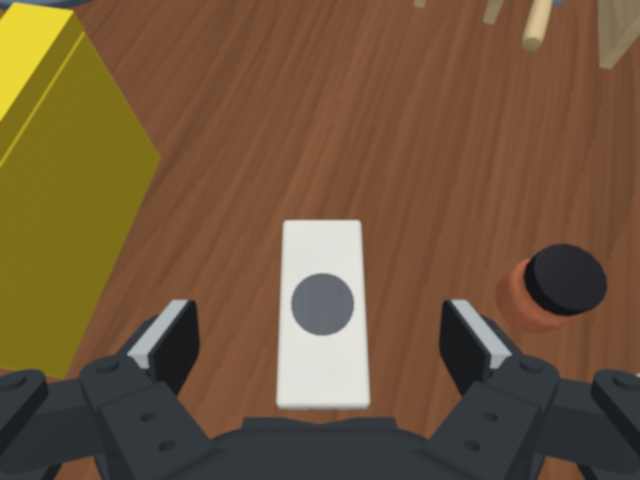

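The wrist view shows the disc mould centred between the fingers, with its tag at about (322,303) and its axis aligned. I'll descend and grip.

```bash
cat >> vis.py <<'E'
def wcloud(d,pos,rot):
    c=camera_params('wrist');K=c['K'];v,u=np.mgrid[:480,:640];T=c['tool_from_camera']
    P=np.stack([(u-K[0,2])/K[0,0]*d,(v-K[1,2])/K[1,1]*d,d],-1)@T[:3,:3].T+T[:3,3]
    return P@np.asarray(rot).T+pos
E
python3 - <<'E'
from plan import *
from vis import *
f=np.load('/tmp/w1.npz');W=wcloud(f['d'],f['pos'],f['rot']);m=np.zeros((480,640),bool);m[210:412,265:385]=1
m&=(W[...,2]>.044)&(W[...,2]<.056);print(rectw(W[m]),np.median(W[m][:,2]))
r=R(108.6,40);c=np.array([.4386,-.3225,.03])-.038*dirv(108.6)
print(move_l(tcp(c,r,.006),feed=.15,until_force=10))
command_gripper(0.045,70);s=sense();print(s['time_s'],s['finger_gap'],s['wrist_force'])
move_l(tcp(c+[0,0,.15],r,.006),feed=.2);s=sense();print(s['time_s'],s['finger_gap'],s['wrist_force'])
p,d=camera('wrist');cv2.imwrite('pics/w2.png',p[:,:,::-1]);np.savez('/tmp/w2.npz',p=p,d=d,pos=s['position'],rot=s['tcp_rot'])
E
```

```text
(array([ 0.44071735, -0.32192343]), array([ 54.18055344, 119.38742828]), np.float32(108.60531)) 0.05168706035647276
False
2.875 0.05300094425152521 [ 2.83493214 -2.01397606  4.53042123]
3.775 0.053296374893093176 [-1.49720184 -0.84640395 -4.93453319]
```

View pics/w2.png

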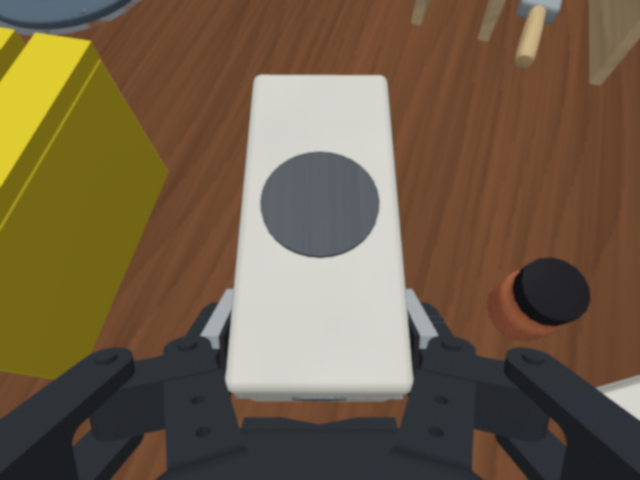

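Run:
```python
from plan import *
from vis import *
f=np.load('/tmp/w2.npz');W=wcloud(f['d'],f['pos'],f['rot'])
a=np.median(W[90:110,300:345].reshape(-1,3),0);b=np.median(W[340:370,300:345].reshape(-1,3),0);print('pitch deg',np.degrees(np.arctan2(a[2]-b[2],np.hypot(*(a-b)[:2]))),a,b,'dir',np.degrees(np.arctan2(*(a-b)[[1,0]])))
ang=88.4;r=R(ang,40);mth=np.array([.4711,.13,0])-.095*dirv(ang)
g=mth-.145*dirv(ang)+[0,0,.031+.15]
movep(tcp(g,r,.006),r)
s=sense();print(s['time_s'],s['finger_gap'],s['wrist_force'])
p,d=camera('wrist');cv2.imwrite('pics/w3.png',p[:,:,::-1]);np.savez('/tmp/w3.npz',p=p,d=d,pos=s['position'],rot=s['tcp_rot'])
W=wcloud(d,s['position'],s['tcp_rot']);m=((W[...,2]>.136)&(W[...,2]<.15)&(d>0)).astype(np.uint8)
n,l,st,ce=cv2.connectedComponentsWithStats(m)
for k in range(1,n):
    if st[k,4]>800: P=W[l==k];print(st[k],rectw(P),np.median(P[:,2]))
```

```text
pitch deg 0.054484609393536235 [ 0.42526668 -0.27745253  0.19894692] [ 0.45521481 -0.36776109  0.19885644] dir 108.34655889682233
4.8083 0.053477019391843024 [-0.12377104 -0.59843812 -4.2280756 ]
[  242     0   151    98 11040] (array([0.47094476, 0.07469212]), array([77.87467194, 88.51411438]), np.float32(178.45)) 0.1439881494203164
[  528     0   112   130 10688] (array([0.64126257, 0.05893751]), array([ 68.32512665, 108.14984131]), np.float32(80.60491)) 0.14363669764722076
```

View pics/w3.png

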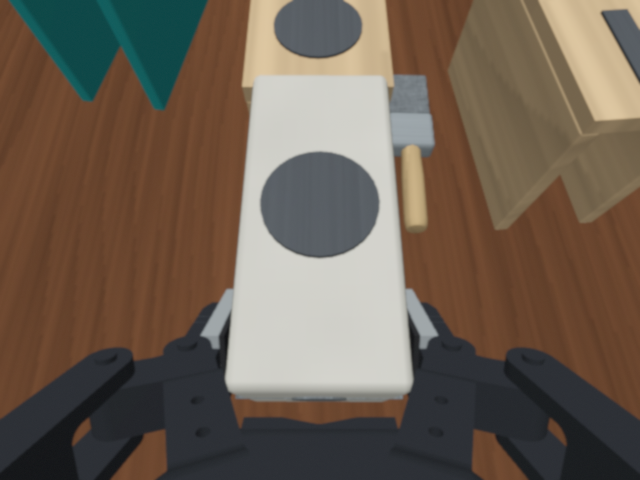

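Run:
```python
from vis import *
f=np.load('/tmp/top0.npz');W=cloud('top',f['d'])
print(ray('top',[[331,197],[331,201],[318,193],[318,202]],.012).round(4))
m=np.zeros((480,640),bool);m[185:205,300:336]=1;m&=(W[...,2]>.006)&(W[...,2]<.04)
P=W[m];print(len(P),P.min(0),P.max(0))
f=np.load('/tmp/w3.npz');W=wcloud(f['d'],f['pos'],f['rot']);m=np.zeros((480,640),bool);m[140:240,398:432]=1;m&=(W[...,2]>.008)&(W[...,2]<.04)
P=W[m];print(len(P),P.min(0),P.max(0))
```

```text
[[0.5528 0.0051 0.012 ]
 [0.5435 0.0051 0.012 ]
 [0.562  0.0346 0.012 ]
 [0.541  0.0344 0.012 ]]
240 [0.54189266 0.00509431 0.00778504] [0.56188264 0.07507695 0.02409349]
2190 [0.54254658 0.00466845 0.00807573] [0.57714592 0.09239453 0.02321819]
```

Run:
```python
from plan import *
import cv2
ang=88.4;r=R(ang,40);A=dirv(ang);mth=np.array([.4718,.13,0])-.095*A
P=lambda x,z:tcp(mth+x*A+[0,0,z],r,.006)
move_l(P(-.145,.0315),r,feed=.2)
s=sense();print(s['time_s'],s['wrist_force'])
print(move_l(P(-.085,.0315),feed=.1,until_force=6),move_l(P(-.028,.0315),feed=.06,until_force=6))
s=sense();print(s['time_s'],s['position'],s['wrist_force'],s['finger_gap'])
p,d=camera('wrist');cv2.imwrite('pics/w4.png',p[:,:,::-1])
```

```text
5.7583 [-0.10911674 -0.75028038 -5.49247614]
False False
7.6083 [0.468445   0.00266451 0.03595872] [-0.57224063 -0.34134348 -4.10629008] 0.05339602166749043
```

View pics/w4.png

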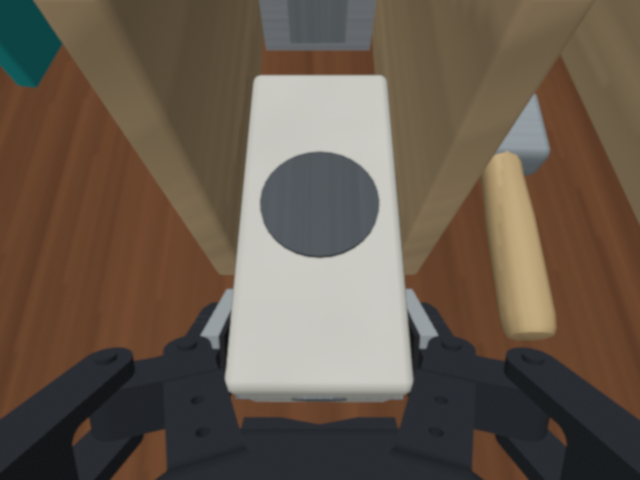

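Run:
```python
from plan import *
import cv2
ang=88.4;r=R(ang,40);A=dirv(ang);mth=np.array([.4718,.13,0])-.095*A
P=lambda x,z:tcp(mth+x*A+[0,0,z],r,.006)
print(move_l(P(-.028,.0295),feed=.02,until_force=3))
command_gripper(.070)
s=sense();print(s['time_s'],s['wrist_force'],s['finger_gap'])
b=r[:,0]
move_l(P(-.028,.0295)-.10*b,feed=.2)
r2=R(ang,50);T=lambda x,z:tcp(mth+x*A+[0,0,z],r2,.025)
command_gripper(0.0,40)
p,d=camera('wrist');cv2.imwrite('pics/w5.png',p[:,:,::-1])
move_l(T(-.09,.07),r2,feed=.2)
move_l(T(-.09,.022),feed=.15)
s=sense();print(s['time_s'],s['wrist_force'],s['finger_gap'])
p,d=camera('wrist');cv2.imwrite('pics/w6.png',p[:,:,::-1]);p,d=camera('top');cv2.imwrite('pics/t6.png',p[80:280,190:350,::-1].repeat(3,0).repeat(3,1))
```

```text
False
8.2167 [-0.07051827  0.58128751 -0.26383694] 0.07022007154658749
10.375 [ 0.32771592 -0.76657732  0.42948686] -0.0002587964072181984
```

View pics/w6.png

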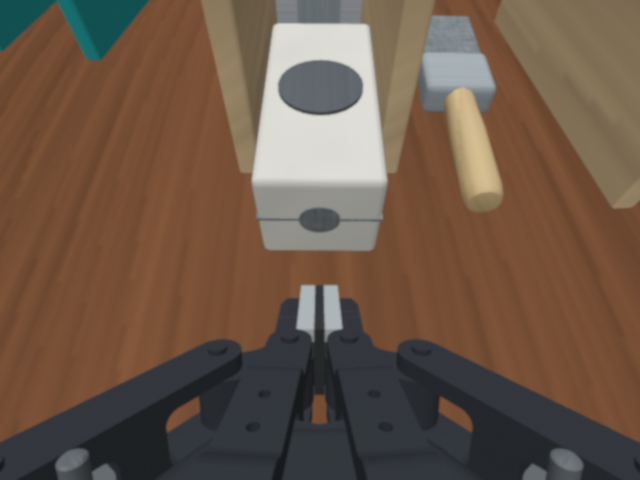

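View pics/t6.png

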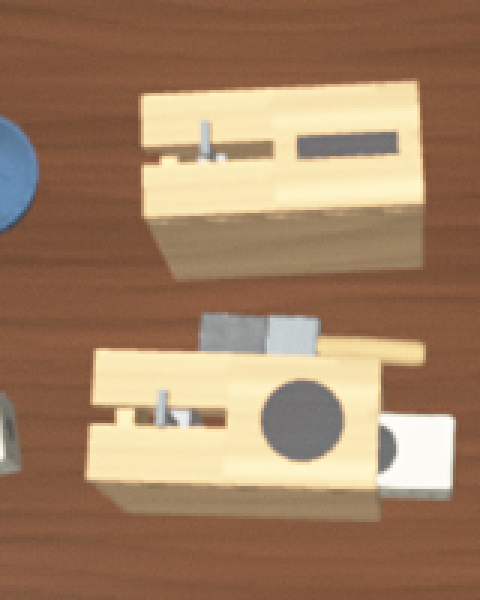

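The released mould sits square in the disc bay's mouth, and the closed finger is centred behind it at (320,290). I'll start a gentle push that stops on force.

Run:
```python
from plan import *
import cv2
ang=88.4;A=dirv(ang);mth=np.array([.4718,.13,0])-.095*A
r2=R(ang,50);T=lambda x,z:tcp(mth+x*A+[0,0,z],r2,.025)
tipx=lambda s:(s['position']+.025*s['tcp_rot'][:,0]-mth)@A
for x,f in((-.045,.06),(-.02,.04),(.026,.02)):
    h=move_l(T(x,.022),feed=f,until_force=6);s=sense();print(h,s['time_s'],tipx(s),s['wrist_force'])
    if h:break
p,d=camera('top');cv2.imwrite('pics/t7.png',p[80:280,190:350,::-1].repeat(3,0).repeat(3,1))
p,d=camera('wrist');cv2.imwrite('pics/w7.png',p[:,:,::-1])
```

```text
False 11.375 -0.04478350155991624 [ 0.5762544  -0.89739424  0.95822881]
True 11.5917 -0.044593185599221215 [0.67390413 0.19853116 0.21049682]
```

View pics/t7.png

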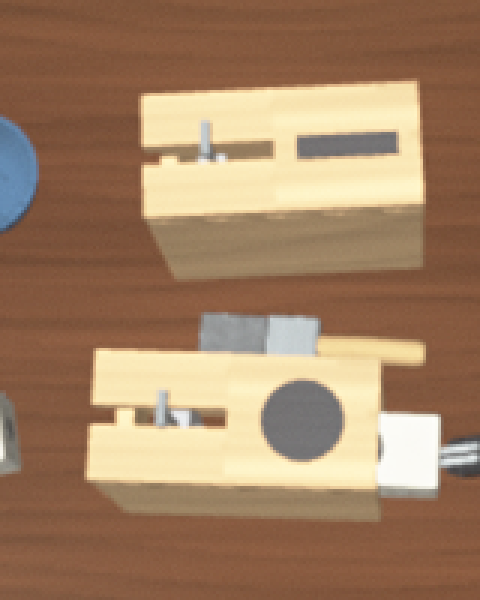

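View pics/w7.png

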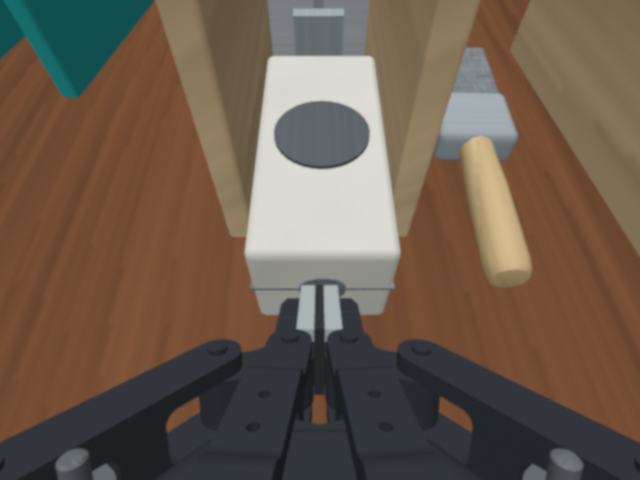

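The mould has moved in freely. The trip was only the starting spike (static friction), since the mould is still about 40 mm out. I'll continue in one slow, smooth stroke.

Run:
```python
from plan import *
import cv2
ang=88.4;A=dirv(ang);mth=np.array([.4718,.13,0])-.095*A
r2=R(ang,50);T=lambda x,z:tcp(mth+x*A+[0,0,z],r2,.025)
tipx=lambda s:(s['position']+.025*s['tcp_rot'][:,0]-mth)@A
for k in range(3):
    h=move_l(T(.026,.022),feed=.025,until_force=10);s=sense();print(h,s['time_s'],tipx(s),s['wrist_force'])
    if not h or tipx(s)>-.02:break
p,d=camera('top');cv2.imwrite('pics/t8.png',p[80:280,190:350,::-1].repeat(3,0).repeat(3,1))
p,d=camera('wrist');cv2.imwrite('pics/w8.png',p[:,:,::-1])
```

```text
True 13.8083 0.01455089625952373 [ 0.21424777 -0.20795567  0.44130931]
```

View pics/t8.png

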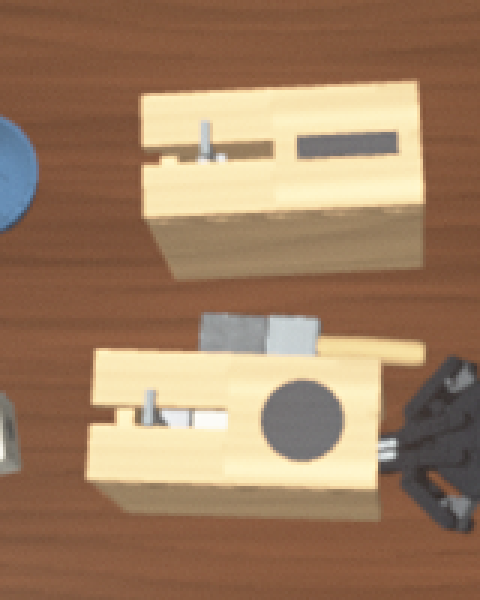

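View pics/w8.png

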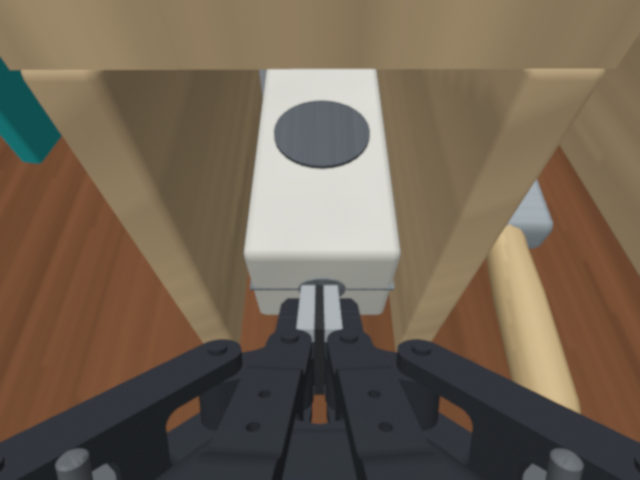

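The pointer moved about 3.7 px (roughly 7 mm) and the force stop fired. To confirm it really butts, I'll back off and feel again, a little firmer, then compare the positions.

Run:
```python
from plan import *
from vis import *
ang=88.4;A=dirv(ang);mth=np.array([.4718,.13,0])-.095*A
r2=R(ang,50);T=lambda x,z:tcp(mth+x*A+[0,0,z],r2,.025)
tipx=lambda s:(s['position']+.025*s['tcp_rot'][:,0]-mth)@A
move_l(T(.008,.022),feed=.05);s=sense();print(tipx(s),s['wrist_force'])
h=move_l(T(.0262,.022),feed=.015,until_force=14);s=sense();print(h,s['time_s'],tipx(s),s['wrist_force'])
p,d=camera('top');np.savez('/tmp/top9.npz',p=p,d=d)
f=np.load('/tmp/top0.npz');W0=cloud('top',f['d']);W=cloud('top',d)
for n,bx in(('disc',(230,200,275,230)),('bar',(240,115,285,140))):
    for w in(W0,W):
        m=np.zeros((480,640),bool);m[bx[1]:bx[3],bx[0]:bx[2]]=1;m&=(w[...,2]>.153)&(w[...,2]<.18);print(n,m.sum(),w[m].mean(0).round(4))
b=T(.0,.022)
move_l(T(-.05,.03),feed=.2);s=sense();print(s['time_s'],s['wrist_force'])
move_l(T(-.16,.20),feed=.3)
p,d=camera('wrist');cv2.imwrite('pics/w9.png',p[:,:,::-1])
```

```text
0.007626746611424315 [-0.16501453 -0.22874134 -0.30136435]
True 14.8333 0.01454466350678798 [ 0.08442116 -0.83933082 -0.5952856 ]
disc 49 [0.4718 0.174  0.1682]
disc 49 [0.4716 0.182  0.1683]
bar 46 [0.6563 0.1514 0.1673]
bar 47 [0.6559 0.1514 0.1677]
15.3583 [-0.37760694  0.49137058 -0.59597869]
```

View pics/w9.png

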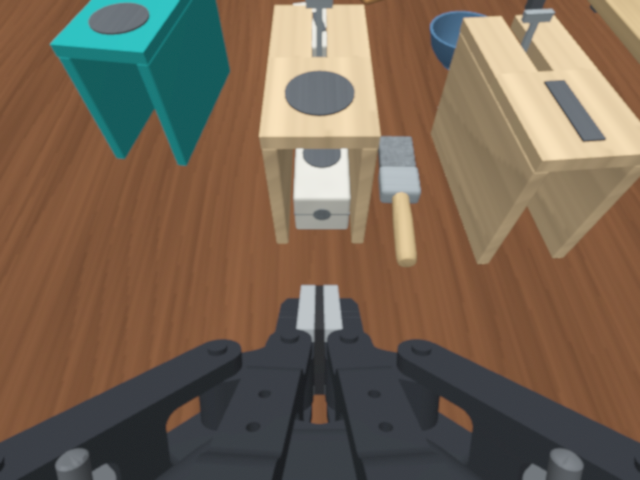

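The pointer moved exactly 8.0 mm and the second contact was at the same spot, so the disc mould is home. The disc bay's rear wall leaves little room near the bar mould, so I'll grip that one with only a 15° lean.

Run:
```python
from plan import *
from vis import *
ang=100.1;r=R(ang,15);A=dirv(ang);g=np.array([.4770,.3672,.03])-.038*A
T=lambda z:tcp(g+[0,0,z-.03],r,.006)
r2=R(93,25)
movep([.50,-.02,.36],r2);s=sense();print(s['time_s'])
movep(T(.22),r);command_gripper(.085)
s=sense();print(s['time_s'],s['position'],s['wrist_force'],s['joint_pos'].round(2))
p,d=camera('wrist');cv2.imwrite('pics/w10.png',p[:,:,::-1]);W=wcloud(d,s['position'],s['tcp_rot'])
m=((W[...,2]>.044)&(W[...,2]<.058)&(p.min(2)>150)).astype(np.uint8);n,l,st,ce=cv2.connectedComponentsWithStats(m)
for k in range(1,n):
    if st[k,4]>800: P=W[l==k];print(st[k],rectw(P),np.median(P[:,2]))
```

```text
17.0167
19.1917 [0.48389502 0.3283149  0.22579197] [ 0.42374981  0.01525985 -0.70742717] [ 0.14  0.47 -0.92  1.82  0.19  0.89 -0.63]
[  285   145    71   156 10104] (array([0.47852521, 0.3712261 ]), array([ 53.92597198, 118.69063568]), np.float32(99.9872)) 0.051557493918650346
```

View pics/w10.png

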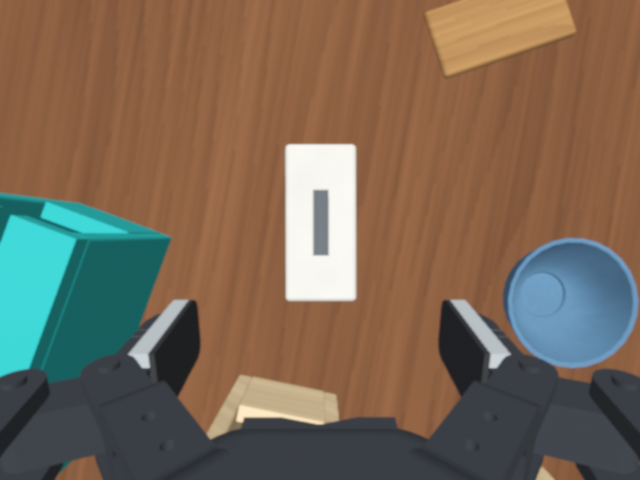

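The wrist view shows the bar mould centred at (321,222) and aligned, with the disc bay's rear visible at (290,400) and the descent column clear of it.

Run:
```python
from plan import *
from vis import *
ang=100.1;r=R(ang,15);A=dirv(ang);g=np.array([.4778,.3690,.03])-.038*A
T=lambda z:tcp(g+[0,0,z-.03],r,.006)
print(move_l(T(.08),r,feed=.2,until_force=10),move_l(T(.03),feed=.1,until_force=10))
command_gripper(.045,70);s=sense();print(s['time_s'],s['finger_gap'],s['wrist_force'])
move_l(T(.26),feed=.25)
s=sense();print(s['time_s'],s['finger_gap'],s['wrist_force'],s['position'])
p,d=camera('wrist');cv2.imwrite('pics/w11.png',p[:,:,::-1]);W=wcloud(d,s['position'],s['tcp_rot'])
m=((W[...,2]>.25)&(W[...,2]<.31)&(p.min(2)>150)&(d>0)).astype(np.uint8);n,l,st,ce=cv2.connectedComponentsWithStats(m)
for k in range(1,n):
    if st[k,4]>800:
        P=W[l==k];q=P-P.mean(0);_,_,v=np.linalg.svd(q,full_matrices=False);print(st[k],rectw(P),np.median(P[:,2]),'normal',v[2])
```

```text
False False
21.1417 0.05283106523962064 [ 0.14714776 -1.56466332  5.72493393]
22.2083 0.05323146437021687 [ 0.08328288  0.57971713 -5.70098115] [0.48382003 0.32883033 0.26367463]
[  229     8   180   403 64186] (array([0.47761984, 0.37016348]), array([ 53.76802063, 119.61299896]), np.float32(100.38736)) 0.27833510457218946 normal [0.0033439  0.00550005 0.99997928]
```

View pics/w11.png

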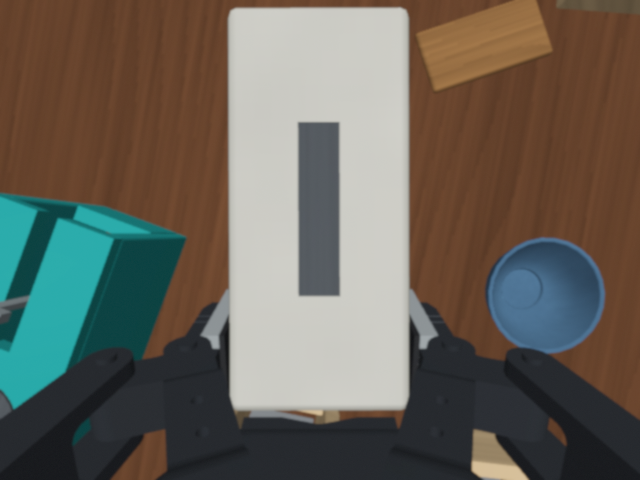

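Run:
```python
from plan import *
from vis import *
ang=93.4;r=R(ang,15);A=dirv(ang);mth=np.array([.6592,.1028,0])-.095*A
P=lambda x,z:tcp(mth+x*A+[0,0,z],r,.006)
movep([.56,.12,.36],R(97,15));movep(P(-.155,.22),r)
s=sense();print(s['time_s'],s['finger_gap'],s['wrist_force'],s['position'],s['joint_pos'].round(2))
p,d=camera('wrist');cv2.imwrite('pics/w12.png',p[:,:,::-1]);W=wcloud(d,s['position'],s['tcp_rot'])
m=((W[...,2]>.136)&(W[...,2]<.15)&(d>0)).astype(np.uint8);n,l,st,ce=cv2.connectedComponentsWithStats(m)
for k in range(1,n):
    if st[k,4]>800: Q=W[l==k];print(st[k],rectw(Q),np.median(Q[:,2]))
```

```text
24.4333 0.05338811352041269 [-0.10617851  0.18233065 -4.62495473] [ 0.67456347 -0.14492096  0.2275558 ] [ 0.74  0.69 -0.81  1.44  0.23  1.22  0.04]
[ 238    0  164    9 1310] (array([0.666617  , 0.01289288]), array([ 5.61678886, 87.62239838]), np.float32(3.6509182)) 0.14356814825349296
[597 119  43  45 865] (array([ 0.83101654, -0.054667  ]), array([15.16770077, 28.28181458]), np.float32(132.52524)) 0.14305309157375584
```

View pics/w12.png

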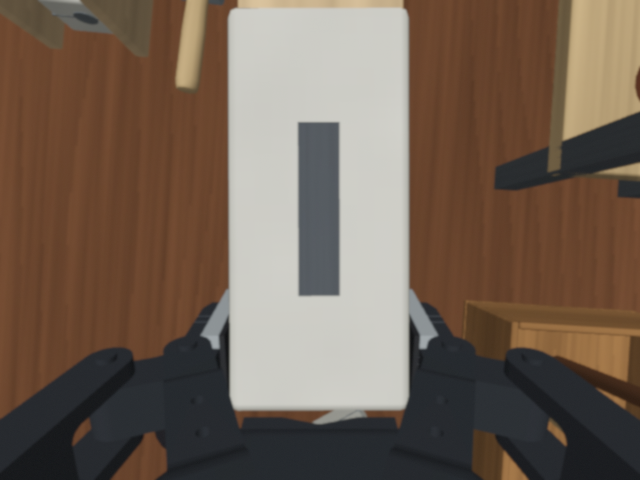

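Run:
```python
from plan import *
from vis import *
ang=93.4;r=R(ang,15);A=dirv(ang);mth=np.array([.6603,.1033,0])-.095*A
P=lambda x,z:tcp(mth+x*A+[0,0,z],r,.006)
move_l(P(-.155,.0315),r,feed=.2)
s=sense();print(s['time_s'],s['wrist_force'])
h=move_l(P(-.09,.0315),feed=.1,until_force=7)
if not h:h=move_l(P(-.042,.0315),feed=.05,until_force=7)
s=sense();print(h,s['time_s'],s['position'],s['wrist_force'],s['finger_gap'])
p,d=camera('wrist');cv2.imwrite('pics/w13.png',p[:,:,::-1])
```

```text
25.575 [ 0.86968046 -0.57475099 -4.78260815]
False 27.4833 [ 0.66859442 -0.03572194  0.03716529] [ 0.20383     0.05420194 -5.16729143] 0.05323713707155019
```

View pics/w13.png

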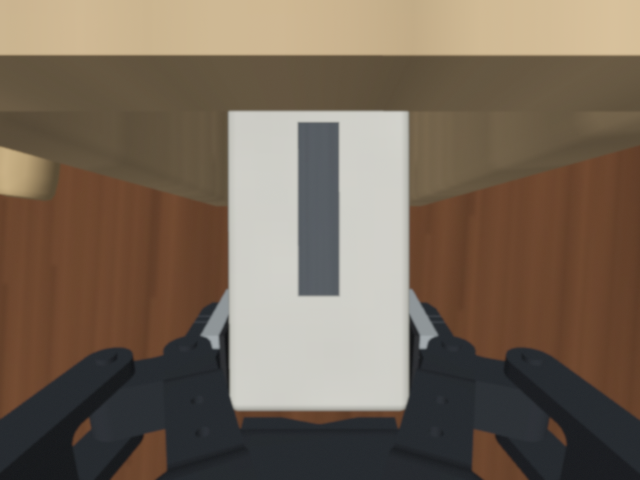

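The mould is in the mouth and centred between the walls. I'll release it and set up the push.

Run:
```python
from plan import *
from vis import *
ang=93.4;r=R(ang,15);A=dirv(ang);mth=np.array([.6603,.1033,0])-.095*A
P=lambda x,z:tcp(mth+x*A+[0,0,z],r,.006)
print(move_l(P(-.042,.0295),feed=.02,until_force=3))
command_gripper(.070);s=sense();print(s['time_s'],s['wrist_force'],s['finger_gap'])
move_l(P(-.047,.0295+.03),feed=.15);move_l(P(-.11,.13),feed=.25)
command_gripper(0.0,40)
r2=R(ang,50);T=lambda x,z:tcp(mth+x*A+[0,0,z],r2,.025)
move_l(T(-.105,.09),r2,feed=.2);move_l(T(-.105,.022),feed=.15)
s=sense();print(s['time_s'],s['wrist_force'],s['finger_gap'])
p,d=camera('wrist');cv2.imwrite('pics/w14.png',p[:,:,::-1])
```

```text
False
28.0917 [0.05919515 0.01814395 0.57723597] 0.06987920293298601
30.9917 [ 0.86093131 -1.02745045  0.72676122] 0.00013489297629875138
```

View pics/w14.png

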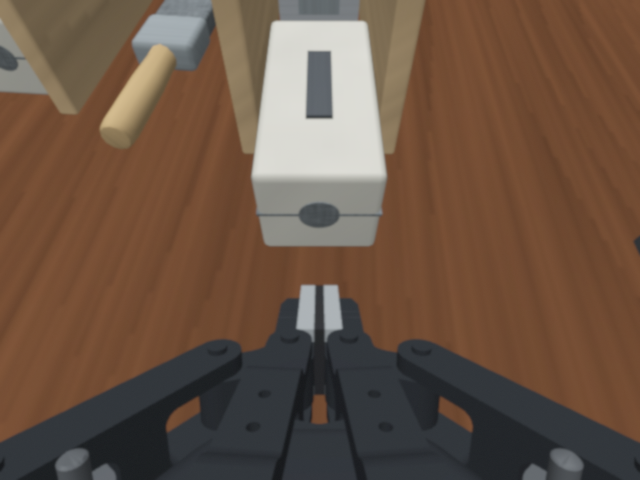

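The bar mould is square in the mouth, with the finger centred behind it at (320,290). I'll push it in gently.

Run:
```python
from plan import *
from vis import *
ang=93.4;A=dirv(ang);mth=np.array([.6603,.1033,0])-.095*A
r2=R(ang,50);T=lambda x,z:tcp(mth+x*A+[0,0,z],r2,.025)
tipx=lambda s:(s['position']+.025*s['tcp_rot'][:,0]-mth)@A
for k in range(3):
    h=move_l(T(.026,.022),feed=.03,until_force=10);s=sense();print(h,s['time_s'],tipx(s),s['wrist_force'])
    if not h or tipx(s)>-.005:break
move_l(T(tipx(s)-.007,.022),feed=.05)
h=move_l(T(.0262,.022),feed=.015,until_force=14);s=sense();print(h,s['time_s'],tipx(s),s['wrist_force'])
p,d=camera('top');cv2.imwrite('pics/t15.png',p[80:280,190:350,::-1].repeat(3,0).repeat(3,1))
W0=cloud('top',np.load('/tmp/top0.npz')['d']);W=cloud('top',d)
for n,bx in(('disc',(225,200,275,230)),('bar',(235,115,285,140))):
    for w in(W0,W):
        m=np.zeros((480,640),bool);m[bx[1]:bx[3],bx[0]:bx[2]]=1;m&=(w[...,2]>.153)&(w[...,2]<.18);print(n,m.sum(),w[m].mean(0).round(4))
p,d=camera('wrist');cv2.imwrite('pics/w15.png',p[:,:,::-1])
```

```text
True 34.6917 0.018790318731729726 [-0.13395526  0.03153649  0.18223439]
True 35.6167 0.01877225284739336 [ 1.21248815  0.03239928 -0.04394637]
disc 49 [0.4718 0.174  0.1682]
disc 50 [0.4715 0.1819 0.1683]
bar 46 [0.6563 0.1514 0.1673]
bar 46 [0.6548 0.1593 0.1678]
```

View pics/t15.png

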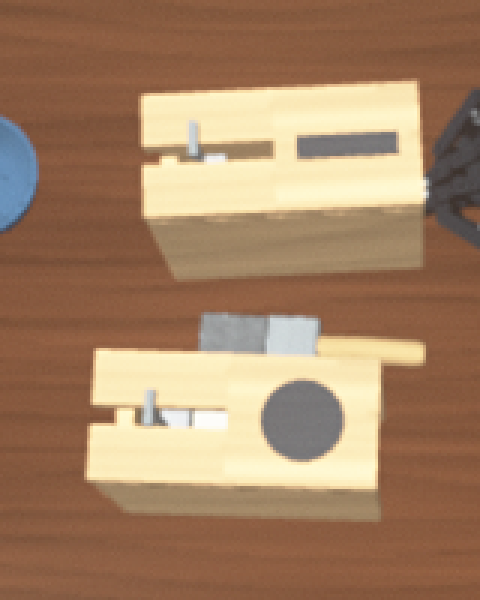

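View pics/w15.png

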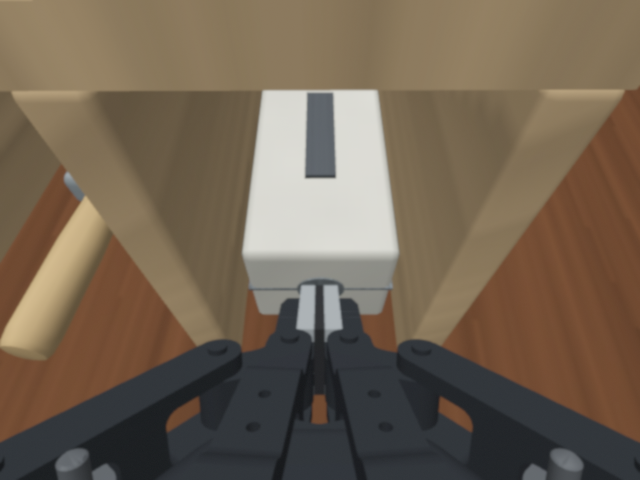

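Both pointers have moved 8 mm. I'll back away clear of everything and check the whole scene.

Run:
```python
from plan import *
from vis import *
ang=93.4;A=dirv(ang);mth=np.array([.6603,.1033,0])-.095*A
r2=R(ang,50);T=lambda x,z:tcp(mth+x*A+[0,0,z],r2,.025)
move_l(T(-.05,.03),feed=.2);move_l(T(-.13,.20),feed=.25);sleep(.3)
s=sense();print(s['time_s'],s['wrist_force'])
p,d=camera('top');cv2.imwrite('pics/t16.png',p[:,:,::-1])
f=np.load('/tmp/top0.npz');W0=cloud('top',f['d']);W=cloud('top',d)
def cc(w,bx,zr):
    m=np.zeros((480,640),bool);m[bx[1]:bx[3],bx[0]:bx[2]]=1;m&=(w[...,2]>zr[0])&(w[...,2]<zr[1]);return m.sum(),w[m].mean(0).round(4)
for n,bx,zr in(('disc',(225,200,275,230),(.153,.18)),('bar',(235,115,285,140),(.153,.18)),('plain',(435,105,505,180),(.04,.06)),('jar',(430,160,470,200),(.05,.07)),('bowl',(150,110,210,165),(.04,.06)),('brush',(250,180,336,198),(.006,.04))):
    print(n,cc(W0,bx,zr),cc(W,bx,zr))
```

```text
37.4167 [ 0.69622969 -0.17542821 -0.29470636]
disc (np.int64(49), array([0.4718, 0.174 , 0.1682])) (np.int64(48), array([0.4714, 0.182 , 0.1684]))
bar (np.int64(46), array([0.6563, 0.1514, 0.1673])) (np.int64(46), array([0.6547, 0.1592, 0.168 ]))
plain (np.int64(1383), array([ 0.6719, -0.3054,  0.0502])) (np.int64(1394), array([ 0.6716, -0.3053,  0.0502]))
jar (np.int64(344), array([ 0.579 , -0.2594,  0.06  ])) (np.int64(343), array([ 0.5792, -0.2593,  0.0596]))
bowl (np.int64(406), array([0.6844, 0.3486, 0.0476])) (np.int64(410), array([0.6851, 0.3485, 0.0474]))
brush (np.int64(661), array([0.5616, 0.1079, 0.0184])) (np.int64(662), array([0.5617, 0.1075, 0.0185]))
```

View pics/t16.png

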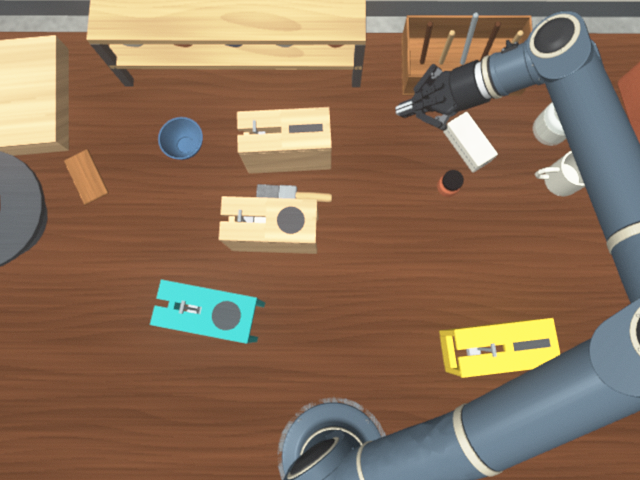

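```bash
python3 -c "
from rig import *
finish_job();s=sense();print(s['time_s'])"
```

```text
the job is handed in; nothing more can be done
the job is handed in; nothing more can be done
```

Both tagged moulds are home in their bays, tag up, and I handed the job in at about 37 s of the 72 s allowed. The disc mould is in the plywood pass bay and the bar mould is in the plywood reject bay.

- **Method:** I set each mould partway into its mouth, then slid it in with the closed finger leaning 50°. Each push was set to stop on a force change (10 N, then 14 N on a second push).
- **Stops:** in both bays the second push stopped at the same depth as the first, within 0.02 mm. One earlier trip on the disc mould was only static friction at the start of the push.
- **Feelers:** the last top view shows both pointers moved 8.0 mm, and they stayed there after the arm backed off.
- **Bystanders:** the plain mould, jar, bowl and brush are where they were, to within about 1 mm (camera noise).
- **Disagreement:** the wrist camera put the bays 1–2 mm further out in x than the top camera did. I aimed about midway, and both moulds went in without touching the walls hard enough to trip the force stop.

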